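# Seal the lid of the deep dumpling tub

### The job

The deep tub of dumplings is going into the freezer, but its lid is only lying on the stiff seal. Press the lid down with the closed fingers on one corner after another, one corner at a time in any order, until all four corners of the seal are fully down and the lid sits flat. Leave the lid of the shallow tub as it is: that one is still to be topped up.

Things in the scene. Friction and masses are not known exactly. Their poses are not given: they have to be found in the camera images.
- deep_tub_lid: Loose rigid white lid of the deep tub, 196 x 146 mm. Origin: centre of the underside of its 5 mm plate; x along its long side (roughly away from the robot), y to the left, z up. Its four thumb pads (round, 26 mm wide, tops 7 mm above the origin) at (+-78, +-53) mm lie over the seal corners. A 22 mm skirt keeps it on the tub with 3 mm play. Origin 118 to 120 mm above the table unsealed, 110 sealed.
- deep_tub: Clear plastic tub of dumplings, 184 x 134 mm, fixed to the table; origin under its centre, axes as the lid's. The rigid lid rocks on its seal: while one corner is pressed down the opposite one rises, to at most 20 mm above its sealed height, and a pressed corner of the lid may lift again while its seal stays down; with all four seal corners down the lid lies flat.
- seal_nl (a joint): Seal corner under the nearer left thumb pad (lid x, y = -78, +53 mm): a 24 mm square rubber block on the tub's rim, hidden by the lid. 0 = fully proud, 0.010 m = fully down. Starts at 0 to 0.002, yields at about 9 N, has a firm stop at the bottom and stays where it is pressed (no spring back). The pad's top is at 117 mm when fully down.
- seal_nr (a joint): Seal corner under the nearer right thumb pad (lid x, y = -78, -53 mm): a 24 mm square rubber block on the tub's rim, hidden by the lid. 0 = fully proud, 0.010 m = fully down. Starts at 0 to 0.002, yields at about 9 N, has a firm stop at the bottom and stays where it is pressed (no spring back). The pad's top is at 117 mm when fully down.
- seal_fl (a joint): Seal corner under the farther left thumb pad (lid x, y = +78, +53 mm): a 24 mm square rubber block on the tub's rim, hidden by the lid. 0 = fully proud, 0.010 m = fully down. Starts at 0 to 0.002, yields at about 9 N, has a firm stop at the bottom and stays where it is pressed (no spring back). The pad's top is at 117 mm when fully down.
- seal_fr (a joint): Seal corner under the farther right thumb pad (lid x, y = +78, -53 mm): a 24 mm square rubber block on the tub's rim, hidden by the lid. 0 = fully proud, 0.010 m = fully down. Starts at 0 to 0.002, yields at about 9 N, has a firm stop at the bottom and stays where it is pressed (no spring back). The pad's top is at 117 mm when fully down.
- shallow_tub_lid: An identical lid lying unsealed on the shallow tub, which has the same footprint but is half as tall: this lid's origin is 65 mm above the table. Origin and axes as for the other lid. To be left alone. The two tubs stand side by side, left and right of the robot, either way round.

How it is judged:
By the outcome, as a careful person would: the job done as asked, in the order asked, and still so for the second after the job is handed in, with the robot touching nothing.
It also fails if it takes over 51 s, if anything falls off the work surface, if the arm or the gripper's body presses on something with over 40 N, if the wrist force passes 120 N, or if a joint passes its speed limit or range.

### The arm

A 7-joint arm with a two-finger parallel gripper is mounted at the origin on the work surface. World frame = base frame: x ahead of the robot, y to its left, z up, the work surface at z = 0. Lengths are in m, angles in degrees, forces in N, time in s.
With the tool pointing down it reaches from about 0.425 to 0.875 m from the base axis. Payload 4.7 kg.
Tool frame: the origin (TCP) lies midway between the tips of the shut fingers; the grasp point (between the pads) lies 19 mm behind it; z points along the fingers, x is the direction in which the jaws open and shut, and the axes are right-handed (so a half turn about z gives the same grasp; the last joint's range is limited). The gripper opens to 87 mm and grips with 3 to 60 N. Pads are 19 mm wide; open, the fingers measure 117 mm over their backs; the gripper's body (75 mm by 190 mm) begins 51 mm behind the grasp point.
Start: joints at [-73.104, 18.392, -4.016, 83.108, 1.295, 78.541, -3.26], TCP at [0.18, 0.625, 0.223] pointing down, gripper open.
Joint ranges: [-163.93, 163.93], [-17.29, 119.83], [-79.2, 71.16], [3.27, 140.29], [-89.18, 269.18], [5.43, 117.66], [-154.24, 154.24]. Speed limits (degrees/s): [147.25, 147.25, 180, 180, 180, 180, 180].

### API

Orientations are given as [roll, pitch, yaw] about the fixed x, y, z axes, in that order (R = Rz(yaw) Ry(pitch) Rx(roll)).
In Python, from cell import env gives the robot as it stands.
- The arm moves only by the tool carry_out, never from a script. Its argument "plan" is a list of rows, each an object with "grip": the closure, from 0 (fully open) to 1 (shut); "dp": the shift along the tool's x, y, z in m, a list of three; "rotation": the turn, a rotation vector about the tool's x, y, z in degrees, a list of three. In form: [{"grip": grip, "dp": [dx, dy, dz], "rotation": [wx, wy, wz]}, ...]. A call has 1 to 8 rows; each row shifts and turns the pose as measured when the row begins, along the tool's axes as they then stand; what a row does not reach is not made up. A row lasts 1/12 s, in which the tool goes at most 41.7 mm and 7.16 degrees, less where a joint would pass 70% of its speed; a pose out of reach is approached as far as the arm can. A call is refused whole if a number of a shift passes 0.0417 or a number of a turn 7.16, either way. A call with a gripper value outside its range is refused whole. The fingers move at their own pace and stop on an object; "force" is the grip in N (left out, the last holds). Time passes only in rows, so rows that do not move let the fingers close. It gives the time, the measured TCP pose, the force and the opening at its end, in the units of the state.
- env.get_obs(): the state, without advancing time (a new reading comes with each control period).
- env.read_camera(name): name is "scene" or "top"; returns the picture (480x640x3 uint8, red, green, blue); there is no depth.
- env.camera_params(name): a dict with "fx", "fy", "cx", "cy" (pixels), "k1" (the pictures are not rectified: a ray, as slopes to the right and down, at radius r is drawn at 1 + k1 r^2 times it, then the intrinsics apply), "R" (3x3) and "t" (3): a world point X has camera coordinates R X + t. Camera axes: x right, y down, z forward; pixel columns grow to the right and rows downward; lengths in m; the calibration is good to about 2 mm. A picture is of the moment at which its call begins. camera_params takes no time and is no camera call.
- env.sign_off(): hands the job in, once; it reports no verdict.
The state is a dict: "time_s": time; "qpos": joint angles; "joint_velocities": joint speeds; "effort": joint torques, N m; "tool_pos": TCP position; "tool_rot": TCP orientation; "force": force on the tool from outside, world axes, zero at the start; "wrist_torque": the same for the moment, N m; "grip_width": finger opening in m.
Only numpy, scipy, OpenCV 4.12 (cv2) and the standard library are available. Lean on these libraries where they do the work, as an engineer would, in place of code of your own. Each camera call takes 0.05 s, during which the arm holds its last target. There are 200 camera calls.

## Working session

There is one attempt and no reset: what is moved stays moved. The work goes in short steps, Python scripts to look and compute and a tool call to move; the robot and the scene stay as the last step left them, time stands still between calls to the robot, and variables do not carry over. Pictures are saved under pics/ and viewed, about 8 in all and at most 12, crops included, and the job is handed in when it is done.

Besides the shell and the picture viewer there is one more tool, called after ">>>" by a JSON object that holds its "op" and its "data". carry_out: Moves the arm, as the interface text tells. Its arguments: {"type":"object","properties":{"plan":{"type":"array","items":{"type":"object","properties":{"grip":{"type":"number"},"dp":{"type":"array","items":{"type":"number"}},"rotation":{"type":"array","items":{"type":"number"}}}}},"force":{"type":"number"}},"required":["plan"]}

```bash
mkdir -p pics; python3 - <<'E'
from cell import env
import cv2
for n in("scene","top"):
    cv2.imwrite(f"pics/{n}0.png",env.read_camera(n)[:,:,::-1]); print(n,env.camera_params(n))
print(env.get_obs())
E
```

```text
scene {'fx': 597.1080656596428, 'fy': 597.1080656596428, 'cx': 322.37089976895425, 'cy': 237.5221596853532, 'k1': -0.19107291717354344, 'R': array([[-0.88576871,  0.46404685,  0.00862023],
       [ 0.36071315,  0.69997614, -0.61637604],
       [-0.29206132, -0.54285718, -0.78740477]]), 't': array([ 0.49116916, -0.12809231,  1.39706993])}
top {'fx': 521.808352820829, 'fy': 521.808352820829, 'cx': 320.62170758659835, 'cy': 248.09643725461328, 'k1': -0.12824757804144732, 'R': array([[ 0.01340104, -0.999807  ,  0.01436545],
       [-0.99193013, -0.01510417, -0.12588278],
       [ 0.12607547, -0.01256256, -0.99194111]]), 't': array([-0.03564567,  0.55951262,  1.00405245])}
{'time_s': 0.1, 'qpos': array([-73.10444266,  18.43411491,  -4.01460817,  83.16821452,
         1.29650978,  78.54127693,  -3.25932324]), 'joint_velocities': array([ 0.05961152, -0.02787628, -0.06455002, -0.11955693,  0.08373445,
        0.07905704, -0.03348827]), 'effort': array([-1.74525971e-04, -4.92572844e+01, -4.05953033e-01, -3.13401854e+01,
       -6.42274157e-02,  3.94182396e-02,  5.79898369e-05]), 'tool_pos': array([0.18004853, 0.62404598, 0.22157603]), 'tool_rot': array([1.79992721e+02, 9.82934088e-02, 7.39141394e+01]), 'force': array([-0.30505149, -0.63234214,  0.38607998]), 'wrist_torque': array([ 0.02239546, -0.04415484, -0.01448679]), 'grip_width': 0.087458792985469}
```

View pics/top0.png

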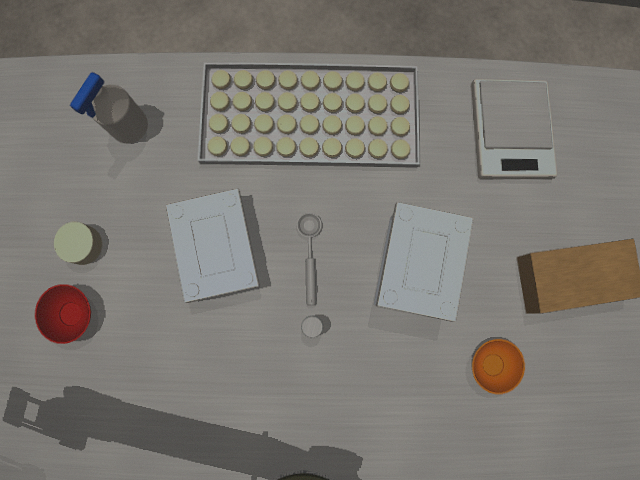

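View pics/scene0.png

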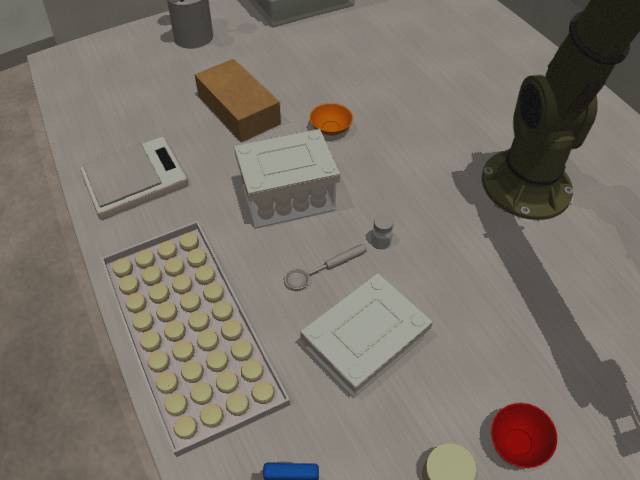

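The top view shows white lids around (212,245) and (425,262). The scene view shows the tall tub with dumplings at (287,180), beside the orange bowl, so the deep tub is the robot's right-hand one (top view 425,262).

```bash
cat > h.py <<'E'
from cell import env
import numpy as np
from scipy.optimize import least_squares
P={n:env.camera_params(n) for n in("scene","top")}
def proj(n,X):
    p=P[n]; c=np.atleast_2d(X)@p["R"].T+p["t"]; s=c[:,:2]/c[:,2:]
    s=s*(1+p["k1"]*(s**2).sum(1,keepdims=True))
    return s*[p["fx"],p["fy"]]+[p["cx"],p["cy"]]
L=np.array([[-78,53,7],[-78,-53,7],[78,53,7],[78,-53,7]])/1e3 # nl nr fl fr
def world(v,L=L):
    c,s=np.cos(v[3]),np.sin(v[3]); return L@np.array([[c,-s,0],[s,c,0],[0,0,1]]).T+v[:3]
def fit(obs):
    f=lambda v:np.concatenate([(proj(n,world(v))-o).ravel() for n,o in obs.items()])
    return least_squares(f,[.5,-.2,.12,-.2])
E
python3 - <<'E'
from h import *
r=fit({"top":np.array([[390,297],[446,309],[405,212],[461,224]]),"scene":np.array([[326,176],[314,137],[256,184],[248,151]])})
print(r.x,np.degrees(r.x[3]),r.fun.round(1)); print(world(r.x).round(4)); w=world(r.x)
print(np.hypot(w[:,0],w[:,1]),np.degrees(np.arctan2(w[:,1],w[:,0])))
E
```

```text
[ 0.52930605 -0.22027967  0.10943604 -0.20716278] -11.869553239169987 [-1.1 -1.2 -1.  -0.8  0.8  1.8 -0.3  2.3  1.4 -4.7  0.1  1.3 -1.4  1.8
 -3.1  0.4]
[[ 0.4639 -0.1524  0.1164]
 [ 0.4421 -0.2561  0.1164]
 [ 0.6165 -0.1845  0.1164]
 [ 0.5947 -0.2882  0.1164]]
[0.4882587  0.51089816 0.64354108 0.66088236] [-18.18385436 -30.08472727 -16.65612784 -25.85328772]
```

>>> {"op": "carry_out", "data": {"plan": [{"grip": 1,"dp": [0.001,0.041,0],"rotation": [0,0,3.6]},{"grip": 1,"dp": [0.001,0.041,0],"rotation": [0,0,3.6]},{"grip": 1,"dp": [0.001,0.041,0],"rotation": [0,0,3.6]},{"grip": 1,"dp": [0.001,0.041,0],"rotation": [0,0,3.6]},{"grip": 1,"dp": [0.001,0.041,0],"rotation": [0,0,3.6]},{"grip": 1,"dp": [0.001,0.041,0],"rotation": [0,0,3.6]},{"grip": 1,"dp": [0.001,0.041,0],"rotation": [0,0,3.6]},{"grip": 1,"dp": [0.001,0.041,0],"rotation": [0,0,3.6]}]}}

```text
time_s: 0.77
tool_pos: [0.4607, 0.4803, 0.2137]
tool_rot: [-179.6, 0.7, 45.5]
force: [-0.1, 0.5, 0.5]
grip_width: 0.0418
```

```bash
python3 - <<'E'
from cell import env
import cv2,numpy as np
a=env.read_camera("top")[190:340,365:485,::-1]; b=env.read_camera("scene")[120:230,225:350,::-1]
a=cv2.resize(a,None,fx=3.2,fy=3.2,interpolation=2); b=cv2.resize(b,None,fx=3.2,fy=3.2,interpolation=2)
b=cv2.copyMakeBorder(b,0,a.shape[0]-b.shape[0],0,0,0)
cv2.imwrite("pics/c1.png",cv2.convertScaleAbs(np.hstack([a,b]),alpha=1.0)); print(a.shape,b.shape)
E
```

```text
(480, 384, 3) (480, 400, 3)
```

View pics/c1.png

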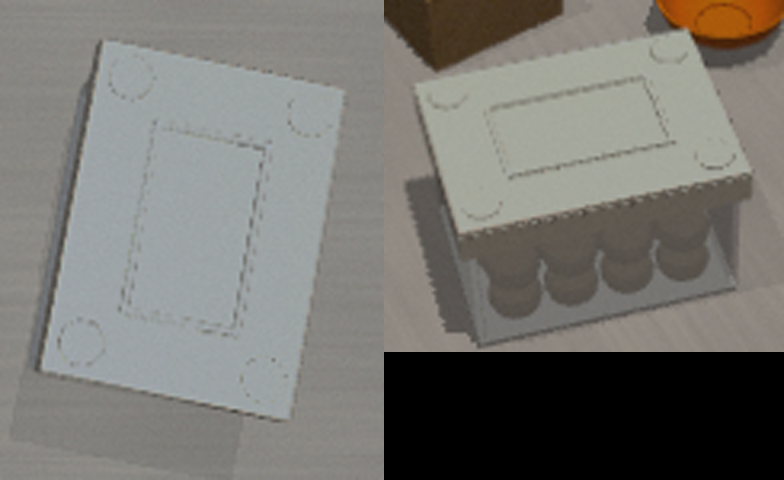

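>>> {"op": "carry_out", "data": {"plan": [{"grip": 1,"dp": [0.0,0.041,0],"rotation": [0,0,3.6]},{"grip": 1,"dp": [0.0,0.041,0],"rotation": [0,0,3.6]},{"grip": 1,"dp": [0.0,0.041,0],"rotation": [0,0,3.6]},{"grip": 1,"dp": [0.0,0.041,0],"rotation": [0,0,3.6]},{"grip": 1,"dp": [0.0,0.041,0],"rotation": [0,0,3.6]},{"grip": 1,"dp": [0.0,0.041,0],"rotation": [0,0,3.6]},{"grip": 1,"dp": [0.0,0.041,0],"rotation": [0,0,3.6]},{"grip": 1,"dp": [0.0,0.041,0],"rotation": [0,0,3.6]}]}}

```text
time_s: 1.53
tool_pos: [0.6289, 0.2101, 0.2069]
tool_rot: [180.0, 1.1, 15.8]
force: [0.6, -0.3, -0.6]
grip_width: 0.0006
```

The crops show the deep lid with its four pads (crop coordinates): top view fl (131,77), fr (309,115), nl (82,341), nr (265,380). In the scene view they are fr (64,95), nr (285,50), nl (330,153), fl (97,205).

```bash
python3 - <<'E'
from h import *
t=np.array([[82,341],[265,380],[131,77],[309,115]])/3.2+[364.7,189.7]
s=np.array([[330,153],[285,50],[97,205],[64,95]])/3.2+[224.7,119.7]
for o in({"top":t,"scene":s},{"top":t}):
    r=fit(o); print(r.x,np.degrees(r.x[3]),r.fun.round(1)); print(world(r.x).round(4))
f=lambda v:np.concatenate([(proj(n,world([v[0],v[1],.119,v[2]]))-o).ravel() for n,o in (("top",t),("scene",s))])
r=least_squares(f,[.53,-.22,-.2]); print(r.x,r.fun.round(1)); print(world([r.x[0],r.x[1],.119,r.x[2]]).round(4))
E
```

```text
[ 0.52860208 -0.22070399  0.11689391 -0.18809176] -10.776864099626751 [ 0.1  0.5 -0.3 -0.3  0.2 -0.   0.1 -0.3  0.1  0.5 -0.1 -0.1  0.2 -0.3
 -0.2 -0.1]
[[ 0.4619 -0.1541  0.1239]
 [ 0.4421 -0.2582  0.1239]
 [ 0.6151 -0.1832  0.1239]
 [ 0.5953 -0.2874  0.1239]]
[ 0.52863049 -0.22077793  0.11645518 -0.18903413] -10.830857897813724 [ 0.1  0.5 -0.4 -0.2  0.2  0.   0.1 -0.2]
[[ 0.462  -0.1541  0.1235]
 [ 0.4421 -0.2582  0.1235]
 [ 0.6152 -0.1834  0.1235]
 [ 0.5953 -0.2875  0.1235]]
[ 0.52871994 -0.21986701 -0.18798571] [-0.2  0.4 -0.5 -0.3 -0.1 -0.3 -0.  -0.6  0.2  0.1  0.1 -0.5  0.3 -0.7
 -0.2 -0.6]
[[ 0.462  -0.1532  0.126 ]
 [ 0.4422 -0.2574  0.126 ]
 [ 0.6153 -0.1824  0.126 ]
 [ 0.5954 -0.2865  0.126 ]]
```

>>> {"op": "carry_out", "data": {"plan": [{"grip": 1,"dp": [0.0,0.041,0],"rotation": [0,0,3.6]},{"grip": 1,"dp": [0.0,0.041,0],"rotation": [0,0,3.6]},{"grip": 1,"dp": [0.0,0.041,0],"rotation": [0,0,3.6]},{"grip": 1,"dp": [0.0,0.041,0],"rotation": [0,0,3.6]},{"grip": 1,"dp": [0.0,0.041,0],"rotation": [0,0,3.6]},{"grip": 1,"dp": [0.0,0.041,0],"rotation": [0,0,3.6]},{"grip": 1,"dp": [0.0,0.041,0],"rotation": [0,0,3.6]},{"grip": 1,"dp": [0.0,0.041,0],"rotation": [0,0,3.6]}]}}

```text
time_s: 2.2
tool_pos: [0.6437, -0.1191, 0.2038]
tool_rot: [179.2, 1.2, -14.2]
force: [0.5, 0.1, -1.1]
grip_width: 0.0004
```

>>> {"op": "carry_out", "data": {"plan": [{"grip": 1,"dp": [-0.006,0.035,0],"rotation": [0.8,1.2,-3.4]},{"grip": 1,"dp": [-0.006,0.034,0.015],"rotation": [0,0,0]},{"grip": 1,"dp": [0,0,0.02],"rotation": [0,0,0]},{"grip": 1,"dp": [0,0,0.0],"rotation": [0,0,0]}]}}

```text
time_s: 2.53
tool_pos: [0.6107, -0.2014, 0.1685]
tool_rot: [179.7, -0.0, -11.8]
force: [-0.1, 1.4, -0.5]
grip_width: 0.0005
```

>>> {"op": "carry_out", "data": {"plan": [{"grip": 1,"dp": [0.001,-0.019,0.01],"rotation": [0,0,0]},{"grip": 1,"dp": [0,0,0.012],"rotation": [0,0,0]},{"grip": 1,"dp": [0,0,0.0],"rotation": [0,0,0]}]}}

```text
time_s: 2.78
tool_pos: [0.6146, -0.1844, 0.1462]
tool_rot: [179.6, 0.0, -11.9]
force: [-0.8, -0.1, 0.6]
grip_width: 0.0005
```

>>> {"op": "carry_out", "data": {"plan": [{"grip": 1,"dp": [0.0,-0.001,0.01],"rotation": [0,0,0]},{"grip": 1,"dp": [0,0,0.006],"rotation": [0,0,0]},{"grip": 1,"dp": [0,0,0.004],"rotation": [0,0,0]},{"grip": 1,"dp": [0,0,0.003],"rotation": [0,0,0]}]}}

```text
time_s: 3.12
tool_pos: [0.6174, -0.1804, 0.1245]
tool_rot: [179.7, -0.1, -11.6]
force: [-5.6, 1.2, 12.3]
grip_width: 0.0005
```

>>> {"op": "carry_out", "data": {"plan": [{"grip": 1,"dp": [-0.001,0.002,0.003],"rotation": [0,0,0]},{"grip": 1,"dp": [-0.001,0.001,0.003],"rotation": [0,0,0]},{"grip": 1,"dp": [0,0,0.003],"rotation": [0,0,0]},{"grip": 1,"dp": [0,0,0.003],"rotation": [0,0,0]}]}}

```text
time_s: 3.45
tool_pos: [0.6176, -0.1802, 0.1217]
tool_rot: [-180.0, -0.4, -11.4]
force: [-6.0, 1.3, 12.2]
grip_width: 0.0007
```

>>> {"op": "carry_out", "data": {"plan": [{"grip": 1,"dp": [-0.002,0.001,0.005],"rotation": [0,0,0]},{"grip": 1,"dp": [-0.002,0.001,0.006],"rotation": [0,0,0]},{"grip": 1,"dp": [-0.001,0,0.006],"rotation": [0,0,0]},{"grip": 1,"dp": [-0.001,0,0.006],"rotation": [0,0,0]}]}}

```text
time_s: 3.78
tool_pos: [0.6182, -0.18, 0.1184]
tool_rot: [-179.5, -1.2, -11.2]
force: [-11.4, 4.2, 29.1]
grip_width: 0.0006
```

>>> {"op": "carry_out", "data": {"plan": [{"grip": 1,"dp": [-0.002,0.001,0.008],"rotation": [0,-1,0]},{"grip": 1,"dp": [-0.002,0.001,0.01],"rotation": [0,-1,0]},{"grip": 1,"dp": [-0.002,0,0.01],"rotation": [0,0,0]}]}}

```text
time_s: 4.03
tool_pos: [0.6188, -0.1803, 0.118]
tool_rot: [-178.8, -0.2, -11.1]
force: [-14.5, 4.7, 46.0]
grip_width: 0.0009
```

>>> {"op": "carry_out", "data": {"plan": [{"grip": 1,"dp": [0,0,-0.015],"rotation": [-1.2,0,0]},{"grip": 1,"dp": [0,0,-0.02],"rotation": [0,0,0]},{"grip": 1,"dp": [-0.001,0.036,0],"rotation": [0,0,0]},{"grip": 1,"dp": [-0.001,0.036,0.0],"rotation": [0,0,0]},{"grip": 1,"dp": [0,0.025,0.0],"rotation": [0,0,0]},{"grip": 1,"dp": [0,0,0],"rotation": [0,0,0]}]}}

```text
time_s: 4.53
tool_pos: [0.6041, -0.2755, 0.1645]
tool_rot: [-179.9, -1.1, -10.5]
force: [-1.1, -0.9, 0.4]
grip_width: 0.0003
```

>>> {"op": "carry_out", "data": {"plan": [{"grip": 1,"dp": [-0.008,0.012,0.008],"rotation": [0,1,-0.3]},{"grip": 1,"dp": [0,0,0.012],"rotation": [0,0,0]},{"grip": 1,"dp": [0,0,0.0],"rotation": [0,0,0]}]}}

```text
time_s: 4.78
tool_pos: [0.5949, -0.2887, 0.1448]
tool_rot: [180.0, -2.3, -10.4]
force: [0.3, 1.4, -0.8]
grip_width: 0.0006
```

>>> {"op": "carry_out", "data": {"plan": [{"grip": 1,"dp": [-0.001,-0.001,0.008],"rotation": [0,-2.3,0]},{"grip": 1,"dp": [-0.001,0,0.006],"rotation": [0,0,0]},{"grip": 1,"dp": [-0.001,0,0.005],"rotation": [0,0,0]},{"grip": 1,"dp": [-0.001,0,0.005],"rotation": [0,0,0]}]}}

```text
time_s: 5.12
tool_pos: [0.5936, -0.2866, 0.1222]
tool_rot: [179.9, -0.2, -10.3]
force: [-1.4, -0.5, 12.2]
grip_width: 0.0001
```

>>> {"op": "carry_out", "data": {"plan": [{"grip": 1,"dp": [-0.001,0,0.005],"rotation": [0,0,0]},{"grip": 1,"dp": [-0.001,0,0.006],"rotation": [0,0,0]},{"grip": 1,"dp": [-0.001,0,0.006],"rotation": [0,-0.5,0]},{"grip": 1,"dp": [-0.001,0,0.008],"rotation": [0,-0.5,0]},{"grip": 1,"dp": [-0.001,0,0.009],"rotation": [0,-0.5,0]},{"grip": 1,"dp": [-0.001,0,0.009],"rotation": [0,-0.5,0]}]}}

```text
time_s: 5.62
tool_pos: [0.594, -0.2869, 0.1176]
tool_rot: [-179.6, 0.4, -10.1]
force: [-13.8, 7.2, 40.1]
grip_width: 0.0007
```

>>> {"op": "carry_out", "data": {"plan": [{"grip": 1,"dp": [0,0,-0.015],"rotation": [-0.4,0.4,0]},{"grip": 1,"dp": [0,0,-0.03],"rotation": [0,0,0]},{"grip": 1,"dp": [-0.036,0,-0.005],"rotation": [0,0,0]},{"grip": 1,"dp": [-0.04,0,-0.002],"rotation": [0,0,0]},{"grip": 1,"dp": [-0.04,0,0.0],"rotation": [0,0,0]},{"grip": 1,"dp": [-0.025,0,0.0],"rotation": [0,0,0]},{"grip": 1,"dp": [0,0,0],"rotation": [0,0,0]}]}}

```text
time_s: 6.2
tool_pos: [0.4558, -0.2588, 0.1759]
tool_rot: [-180.0, -0.9, -9.6]
force: [-0.3, 0.1, -0.4]
grip_width: 0.0004
```

>>> {"op": "carry_out", "data": {"plan": [{"grip": 1,"dp": [-0.013,0.001,0.008],"rotation": [0,-0.9,0]},{"grip": 1,"dp": [0,0,0.012],"rotation": [0,0,0]},{"grip": 1,"dp": [0,0,0.005],"rotation": [0,0,0]},{"grip": 1,"dp": [0,0,0.0],"rotation": [0,0,0]}]}}

```text
time_s: 6.53
tool_pos: [0.4439, -0.2553, 0.1515]
tool_rot: [-179.7, -0.4, -9.5]
force: [-0.1, -0.0, -0.4]
grip_width: 0.0007
```

>>> {"op": "carry_out", "data": {"plan": [{"grip": 1,"dp": [-0.001,0.003,0.008],"rotation": [-0.3,-0.4,0]},{"grip": 1,"dp": [0,0,0.006],"rotation": [0,0,0]},{"grip": 1,"dp": [0,0,0.005],"rotation": [0,0,0]},{"grip": 1,"dp": [0,0,0.005],"rotation": [0,0,0]},{"grip": 1,"dp": [0,0,0.005],"rotation": [0,0,0]}]}}

```text
time_s: 6.95
tool_pos: [0.4451, -0.2589, 0.1223]
tool_rot: [179.8, -0.1, -9.4]
force: [-6.4, 1.9, 16.2]
grip_width: 0.0006
```

>>> {"op": "carry_out", "data": {"plan": [{"grip": 1,"dp": [-0.002,0,0.005],"rotation": [0,0,0]},{"grip": 1,"dp": [-0.002,0,0.006],"rotation": [0,0,0]},{"grip": 1,"dp": [-0.002,0,0.006],"rotation": [0,-0.5,0]},{"grip": 1,"dp": [-0.002,0,0.008],"rotation": [0,-0.5,0]},{"grip": 1,"dp": [-0.001,0,0.009],"rotation": [0,-0.5,0]},{"grip": 1,"dp": [-0.001,0,0.009],"rotation": [0,-0.5,0]}]}}

```text
time_s: 7.45
tool_pos: [0.445, -0.2591, 0.117]
tool_rot: [-179.0, 1.1, -9.4]
force: [-20.9, 11.0, 65.1]
grip_width: 0.0006
```

>>> {"op": "carry_out", "data": {"plan": [{"grip": 1,"dp": [0,0,-0.015],"rotation": [-1,1.1,0]},{"grip": 1,"dp": [0,0,-0.03],"rotation": [0,0,0]},{"grip": 1,"dp": [0,-0.038,-0.002],"rotation": [0,0,0]},{"grip": 1,"dp": [0,-0.038,0],"rotation": [0,0,0]},{"grip": 1,"dp": [0,-0.028,0.0],"rotation": [0,0,0]},{"grip": 1,"dp": [0,0,0],"rotation": [0,0,0]}]}}

```text
time_s: 7.95
tool_pos: [0.467, -0.158, 0.1726]
tool_rot: [180.0, -0.7, -9.9]
force: [-0.6, -0.3, -0.4]
grip_width: 0.0006
```

>>> {"op": "carry_out", "data": {"plan": [{"grip": 1,"dp": [-0.004,-0.003,0.01],"rotation": [0,-0.7,0]},{"grip": 1,"dp": [0,0,0.012],"rotation": [0,0,0]},{"grip": 1,"dp": [0,0,0.005],"rotation": [0,0,0]},{"grip": 1,"dp": [0,0,0.0],"rotation": [0,0,0]}]}}

```text
time_s: 8.28
tool_pos: [0.4637, -0.1533, 0.1426]
tool_rot: [179.9, 0.1, -9.7]
force: [-0.1, 0.5, 0.1]
grip_width: 0.0005
```

>>> {"op": "carry_out", "data": {"plan": [{"grip": 1,"dp": [-0.001,0,0.006],"rotation": [0,0,0]},{"grip": 1,"dp": [-0.001,0,0.005],"rotation": [0,0,0]},{"grip": 1,"dp": [-0.001,0,0.005],"rotation": [0,0,0]},{"grip": 1,"dp": [-0.001,0,0.005],"rotation": [0,0,0]},{"grip": 1,"dp": [-0.001,0,0.005],"rotation": [0,0,0]},{"grip": 1,"dp": [-0.001,0,0.005],"rotation": [0,0,0]}]}}

```text
time_s: 8.78
tool_pos: [0.4597, -0.1551, 0.1168]
tool_rot: [-179.9, -0.1, -10.1]
force: [-18.6, 5.9, 60.5]
grip_width: 0.0001
```

All four pressed. fl stopped at 118 mm on a tilted lid, so I'll press it again to check.

>>> {"op": "carry_out", "data": {"plan": [{"grip": 1,"dp": [0,0,-0.015],"rotation": [0,0,0]},{"grip": 1,"dp": [0,0,-0.025],"rotation": [0,0,0]},{"grip": 1,"dp": [0.038,0,-0.002],"rotation": [0,0,0]},{"grip": 1,"dp": [0.038,0,-0.002],"rotation": [0,0,0]},{"grip": 1,"dp": [0.038,0,0],"rotation": [0,0,0]},{"grip": 1,"dp": [0.03,0,0.0],"rotation": [0,0,0]},{"grip": 1,"dp": [0,0,0],"rotation": [0,0,0]}]}}

```text
time_s: 9.37
tool_pos: [0.6081, -0.1822, 0.1711]
tool_rot: [-179.3, -1.0, -10.1]
force: [-0.8, 0.6, 0.1]
grip_width: 0.0007
```

```bash
python3 - <<'E'
from cell import env
import cv2,numpy as np
b=env.read_camera("scene")[120:230,225:350,::-1]
cv2.imwrite("pics/c2.png",cv2.resize(b,None,fx=5,fy=5,interpolation=2))
E
```

```text
(no output)
```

View pics/c2.png

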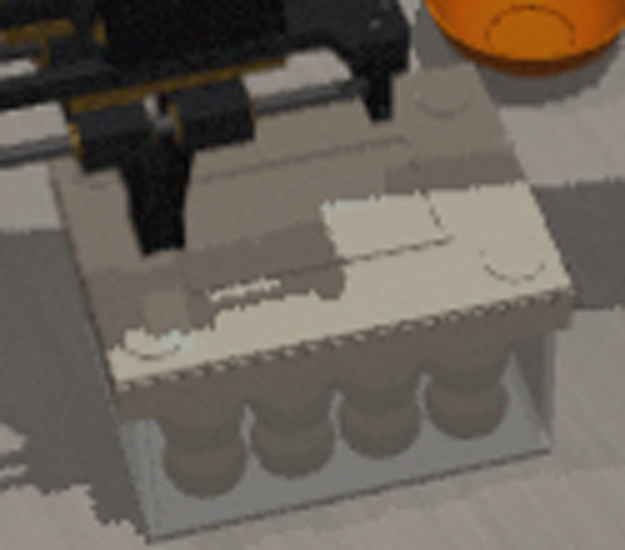

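The scene crop shows the lid lying evenly on the tub, with the closed fingers at crop (160,240) above the fl pad at (155,330). Next I press fl again as a check.

>>> {"op": "carry_out", "data": {"plan": [{"grip": 1,"dp": [0.006,0.001,0.012],"rotation": [-0.7,-1,0]},{"grip": 1,"dp": [0,0,0.012],"rotation": [0,0,0]},{"grip": 1,"dp": [0,0,0.01],"rotation": [0,0,0]},{"grip": 1,"dp": [-0.001,0,0.006],"rotation": [0,0,0]},{"grip": 1,"dp": [-0.001,0,0.005],"rotation": [0,0,0]},{"grip": 1,"dp": [-0.001,0,0.005],"rotation": [0,0,0]}]}}

```text
time_s: 9.92
tool_pos: [0.603, -0.1852, 0.1174]
tool_rot: [180.0, 0.3, -10.4]
force: [-0.5, -0.9, 2.9]
grip_width: 0.0003
```

>>> {"op": "carry_out", "data": {"plan": [{"grip": 1,"dp": [0.005,0,-0.008],"rotation": [0,0,0]},{"grip": 1,"dp": [0.008,-0.002,0],"rotation": [0,0,0]},{"grip": 1,"dp": [0.0,0,0.004],"rotation": [0,0,0]},{"grip": 1,"dp": [0,0,0.006],"rotation": [0,0,0]},{"grip": 1,"dp": [-0.001,0,0.006],"rotation": [0,0,0]},{"grip": 1,"dp": [-0.001,0,0.007],"rotation": [0,0,0]},{"grip": 1,"dp": [-0.001,0,0.008],"rotation": [0,0,0]}]}}

```text
time_s: 10.5
tool_pos: [0.6178, -0.186, 0.1169]
tool_rot: [-179.5, -0.4, -10.4]
force: [-16.0, 6.3, 45.5]
grip_width: 0.0007
```

>>> {"op": "carry_out", "data": {"plan": [{"grip": 1,"dp": [0,0,-0.015],"rotation": [-0.5,-0.4,0]},{"grip": 1,"dp": [0,0,-0.015],"rotation": [0,0,0]},{"grip": 1,"dp": [-0.003,0.036,0],"rotation": [0,0,0]},{"grip": 1,"dp": [-0.003,0.036,0],"rotation": [0,0,0]},{"grip": 1,"dp": [-0.003,0.03,0.0],"rotation": [0,0,0]},{"grip": 1,"dp": [0,0.0,0],"rotation": [0,0,0]},{"grip": 1,"dp": [0,0.0,0.006],"rotation": [0,0,0]}]}}

```text
time_s: 11.08
tool_pos: [0.5939, -0.286, 0.1474]
tool_rot: [-179.9, -0.5, -10.0]
force: [0.6, 0.9, 0.1]
grip_width: 0.0008
```

>>> {"op": "carry_out", "data": {"plan": [{"grip": 1,"dp": [0,0,0.009],"rotation": [0,-0.5,0]},{"grip": 1,"dp": [0,0,0.008],"rotation": [0,0,0]},{"grip": 1,"dp": [0,0,0.006],"rotation": [0,0,0]},{"grip": 1,"dp": [0,0,0.006],"rotation": [0,0,0]},{"grip": 1,"dp": [-0.001,0,0.006],"rotation": [0,0,0]},{"grip": 1,"dp": [-0.001,0,0.007],"rotation": [0,0,0]},{"grip": 1,"dp": [-0.001,0,0.008],"rotation": [0,0,0]}]}}

```text
time_s: 11.67
tool_pos: [0.5938, -0.2846, 0.117]
tool_rot: [-179.7, -0.3, -9.7]
force: [-14.8, 6.7, 45.0]
grip_width: 0.0007
```

>>> {"op": "carry_out", "data": {"plan": [{"grip": 1,"dp": [0,0,-0.015],"rotation": [0,0,0]},{"grip": 1,"dp": [0,0,-0.04],"rotation": [0,0,0]},{"grip": 1,"dp": [0,-0.03,-0.04],"rotation": [0,0,0]},{"grip": 1,"dp": [0,-0.04,-0.02],"rotation": [0,0,-3]},{"grip": 1,"dp": [0,-0.04,0],"rotation": [0,0,-3]},{"grip": 1,"dp": [0,-0.04,0],"rotation": [0,0,-3]},{"grip": 1,"dp": [0,-0.04,0],"rotation": [0,0,-3]},{"grip": 1,"dp": [0,-0.04,0],"rotation": [0,0,-3]}]}}

```text
time_s: 12.33
tool_pos: [0.611, -0.0589, 0.2332]
tool_rot: [180.0, -0.6, 5.4]
force: [1.1, -0.7, 0.2]
grip_width: 0.0007
```

>>> {"op": "carry_out", "data": {"plan": [{"grip": 1,"dp": [0,-0.04,0],"rotation": [0,0,-3]},{"grip": 1,"dp": [0,-0.04,0],"rotation": [0,0,-3]},{"grip": 1,"dp": [0,-0.04,0],"rotation": [0,0,-3]},{"grip": 1,"dp": [0,-0.04,0],"rotation": [0,0,-3]},{"grip": 1,"dp": [0,-0.04,0],"rotation": [0,0,-3]},{"grip": 1,"dp": [0,-0.04,0],"rotation": [0,0,-3]},{"grip": 1,"dp": [0,0,0],"rotation": [0,0,0]}]}}

```text
time_s: 12.92
tool_pos: [0.5476, 0.1952, 0.2271]
tool_rot: [-179.7, -0.4, 26.3]
force: [-0.8, 1.7, -0.7]
grip_width: 0.0004
```

```bash
python3 - <<'E'
from cell import env
import cv2,numpy as np
a=env.read_camera("top")[190:340,365:485,::-1]; b=env.read_camera("scene")[120:230,225:350,::-1]
a=cv2.resize(a,None,fx=3.2,fy=3.2,interpolation=2); b=cv2.resize(b,None,fx=3.2,fy=3.2,interpolation=2)
b=cv2.copyMakeBorder(b,0,a.shape[0]-b.shape[0],0,0,0)
cv2.imwrite("pics/c3.png",np.hstack([a,b])); print(env.get_obs()["tool_pos"])
E
```

```text
[0.55055991 0.18741823 0.227197  ]
```

View pics/c3.png

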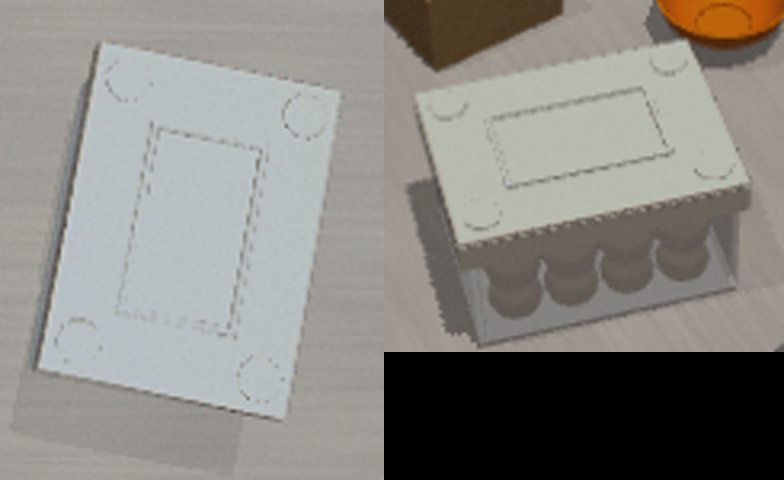

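The lid now sits evenly lower. In the scene crop all four pads dropped by about the same amount, 10–12 crop pixels (the lower arcs at fr 119, nr 75, nl 178, fl 229).

```bash
python3 -c "
from cell import env
print(env.sign_off())"
```

```text
the job is handed in; nothing more can be done
None
```

All four seal corners of the deep tub's lid are pressed fully down, and I handed the job in at about 13 s. The deep tub was the one on the robot's right.

- **Presses:** I pressed the pads with closed fingers in the order far-left, far-right, near-right, near-left. The far-left and far-right presses had stopped slightly high, at 118.0 and 117.6 mm, because the lid was tilted. I pressed those two corners again.
- **Final heights:** each pad stopped at 116.8–117.0 mm under 45–65 N, against 117 mm expected when fully down. During the far-left recheck the fingers first came down about 12 mm inside the pad, touching with about 3 N. I moved them onto the pad before pressing.
- **Last pictures:** all four pads dropped by about the same amount and the lid looks flat. The arm was clear of the deep tub and about 16 cm above the other lid.
- **Shallow tub:** its lid was never touched. I did not take a separate closing picture of it.

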